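Hang the brass dipper on the rinsing pot

ROBOT

A 7-joint arm with a two-finger parallel gripper is mounted at the origin on the work surface. World frame = base frame: x ahead of the robot, y to its left, z up, the work surface at z = 0. Lengths are in m, angles in rad, forces in N, time in s.
With the tool pointing down it reaches from about 0.425 to 0.8 m from the base axis. Payload 8.3 kg.
Tool frame: the origin (TCP) lies midway between the tips of the shut fingers; the grasp point (between the pads) lies 19 mm behind it; z points along the fingers, y is the line along which they close (so a half turn about z gives the same grasp; the last joint's range is limited). The gripper opens to 85 mm and grips with 20 to 120 N. Pads are 22 mm wide; open, the fingers measure 114 mm over their backs; the gripper's body (76 mm by 85 mm) begins 54 mm behind the grasp point. The pads swing forward as they close: fully open they stand 13 mm farther back than shut.
Start: joints at [-1.348, 0.383, 0.016, 1.37, -0.006, 1.388, -0.046], TCP at [0.176, 0.6, 0.231] pointing down, gripper open.
Joint ranges: [-2.95, 2.95], [-0.25, 2.06], [-1.52, 1.56], [0.18, 2.33], [-1.44, 4.58], [0.02, 2.06], [-3.01, 3.01]. Speed limits (rad/s): [2.39, 2.39, 3.01, 3.01, 3.14, 3.14, 3.14].

INTERFACE

Orientations are given as a 3x3 rotation matrix whose columns are the frame's x, y, z axes.
In Python, from station import arm gives the robot as it stands.
- The arm moves only by the tool move_tool, called after "Request:" as a command line: name --argument value ..., lists and objects as JSON in quotes. Schema: {"type":"object","properties":{"offsets":{"type":"array","items":{"type":"object","properties":{"d":{"type":"array","items":{"type":"number"},"minItems":3,"maxItems":3},"spin":{"type":"number"},"jaw":{"type":"number"}},"additionalProperties":false,"required":["jaw"]},"minItems":1,"maxItems":5},"only":{"type":"string"},"quiet":{"type":"boolean"},"lines":{"type":"string"}},"required":["offsets"],"additionalProperties":false}. offsets is a list of rows, 1 to 5 of them, each an object with the fields d (a list: dx, dy, dz in fractions of the full range, 1 being 25 cm), spin (a turn about the tool's z in a scale on which 1.0 is pi rad), jaw (the opening from 0.0 (shut) to 1.0 (fully open)); a field left out counts as zero (the opening has to be given); each row shifts and turns the commanded pose from where the row before left it, along the tool's axes as they then stand; what a row does not reach is not made up. A row lasts 1/8 s, in which the tool goes at most 0.0625 m and 0.188 rad, less where a joint would pass 70% of its speed; a pose out of reach is approached as far as the arm can. The fingers move at their own pace and stop on an object; the grip force is fixed at half the most. Time passes only in rows, so rows that do not move let the fingers close. The tool returns the time, the measured TCP pose, the force, the opening and the grip force at its end. only (a regular expression) keeps the lines of the reply that match it, lines (a string "A,B") keeps lines A to B, and quiet returns only ok. A shift or turn number past 1, either way, is cut back to 1. Input that does not fit is refused with a message, and nothing moves.
- arm.get_obs(): the state, without advancing time (a new reading comes with each control period).
- arm.grab_frame(name): name is "scene" or "top" or "wrist"; returns a dict with "color" (420x560x3 uint8, red, green, blue), "fov_y" (degrees; the focal length in pixels is half the picture's height over the tangent of half this angle, whatever the lens; pixels are square), "cx", "cy" (the principal point, pixels), "origin" and "attitude" of the camera in the world; the wrist camera has in their place "T_tool_cam" (4x4, takes a point from camera to tool coordinates, whose origin is the TCP and whose axes are the flange's). Camera axes: x right, y down, z forward; pixel columns grow to the right and rows downward; lengths in m; the calibration is good to about 2 mm. A picture is of the moment at which its call begins: read the wrist's pose just before it. There is no depth.
- arm.job_done(): hands the job in; it is judged then, once.
The state is a dict: "time_s": time; "q": joint angles; "qvel": joint speeds; "effort": joint torques, N m; "position": TCP position; "tool_rot": TCP orientation; "ft_force": force on the tool from outside, world axes, zero at the start; "wrist_torque": the same for the moment, N m; "opening": opening from 0.0 (shut) to 1.0 (fully open); "finger_force": force on a finger pad.
Only numpy, scipy, OpenCV 4.12 (cv2) and the standard library are available. Lean on these libraries where they do the work, as an engineer would, in place of code of your own. Each camera call takes 0.05 s, during which the arm holds its last target. There are 200 camera calls.

TASK

Pick up the brass water dipper with the mahogany handle and hang it by its own hook over the rim of the white porcelain rinsing pot, with the dipper's cup on the outside of the pot, clear of the cabinet top. Any spot around the rim will do. Leave it hanging there still and by itself, the pot standing upright, and leave the pewter dipper standing where it is.

Things in the scene. Friction and masses are not known exactly. Their poses are not given: they have to be found in the camera images.
- brass_dipper: Loose upright brass dipper, 158 tall, 0.2 kg. Origin: centre of cup underside; z up, x towards its hook (within 0.7 rad of world +x at first). Cup 50 diameter, 42 high. Flat shaft on the cup's +x side, x 24 to 29, y width 16. On it a square mahogany handle 20 x 20, sides along x and y, centred x 26.5 y 0, z 106 to 158: grip it from above. Stands on the robot's left or right. All mm.
- hook (a point): Point under the middle of the brass dipper's hook, where the rim should lie: x 36, y 0, z 95 mm in the dipper's frame, same axes. Hook, 16 mm wide in y: bridge from the shaft out to x 47, z 95 to 100; then a flared leg slanting down and out to x 66, z 67. Open below: gap between shaft (x 29) and leg is 14 mm under the bridge, 33 mm at the mouth.
- white_pot: White porcelain pot, open, round, straight-sided, no lip, standing loose, 0.9 kg: 120 mm outer diameter, 120 mm high, wall 6 mm. Origin: centre of underside, z up; rim at z = 120 mm, middle of the wall at radius 57 mm. A blue pot of the same shape stands beside it (either way round) and is not to be used.
- pewter_dipper: Dull grey pewter dipper with a black handle, a bystander; same shape, size, axes and origin (centre of the cup's underside) as the brass one. It stands on the other side of the robot from the brass one.

How it is judged:
At the end, for the whole second after the job is handed in: Brass dipper at rest on the white pot's rim (over 0.5 N): hook point 43 to 71 mm from the pot's axis and within 10 mm of rim height; dipper origin over 72 mm from that axis and over 10 mm above the top; lean under 0.3 rad, under 20 mm/s; pot within 0.15 rad of upright (horizontal distance between hook and white_pot between 0.043 and 0.071 m and horizontal distance between brass_dipper and white_pot above 0.072 m and z of hook in the frame of white_pot between 0.11 and 0.13 m and height (world z) of brass_dipper above 0.01 m and angle between brass_dipper's own z axis and vertical below 0.3 rad and contact force between brass_dipper and white_pot above 0.5 N and angle between white_pot's own z axis and vertical below 0.15 rad and linear speed of brass_dipper below 0.02 m/s); the robot touches nothing.
It fails at once if the pewter dipper is moved by more than 25 mm or tipped over (distance of pewter_dipper from where it was at the start of the episode above 0.025 m or angle between pewter_dipper's own z axis and vertical above 0.4 rad).
It also fails if it takes over 42 s, if anything falls off the work surface, if the arm or the gripper's body presses on something with over 40 N, if the wrist force passes 120 N, or if a joint passes its speed limit or range.

## Working session

There is one attempt and no reset: what is moved stays moved. The work goes in short steps, Python scripts to look and compute and a tool call to move; the robot and the scene stay as the last step left them, time stands still between calls to the robot, and variables do not carry over. Pictures are saved under pics/ and viewed, at most 13 in all, crops included, and the job is handed in when it is done.

```bash
ls; mkdir -p pics; python3 - <<'E'
from station import arm
import cv2,pickle
o=arm.get_obs();print(o['time_s'],o['position'],o['tool_rot'],o['opening'])
for n in("scene","top"):
    f=arm.grab_frame(n);pickle.dump(f,open(f'pics/{n}0.pkl','wb'))
    cv2.imwrite(f'pics/{n}0.png',f['color'][:,:,::-1])
    print({k:v for k,v in f.items() if k!='color'})
E
```

```text
pics
station.py
0.0 [0.17601106 0.59917399 0.23028669] [[-9.59467762e-01  2.81817924e-01 -5.21715656e-04]
 [ 2.81818406e-01  9.59465955e-01 -1.86211586e-03]
 [-2.42092164e-05 -1.93366922e-03 -9.99998130e-01]] 0.9992684568517416
{'fov_y': 51.26427646149099, 'cx': 271.8952555743431, 'cy': 212.55010665708917, 'origin': array([0.82018026, 0.49302322, 0.98132132]), 'attitude': array([[-0.85186309,  0.44342182, -0.27875862],
       [ 0.52375603,  0.71814932, -0.45819338],
       [-0.00298263, -0.53631954, -0.84400975]])}
{'fov_y': 53.465717931841475, 'cx': 271.03890162194136, 'cy': 212.8026924740001, 'origin': array([ 0.35789265, -0.00826338,  1.13964773]), 'attitude': array([[ 0.00357719, -0.98508077,  0.17205546],
       [-0.99997795, -0.00448641, -0.0048959 ],
       [ 0.00559477, -0.17203415, -0.9850751 ]])}
```

View pics/scene0.png

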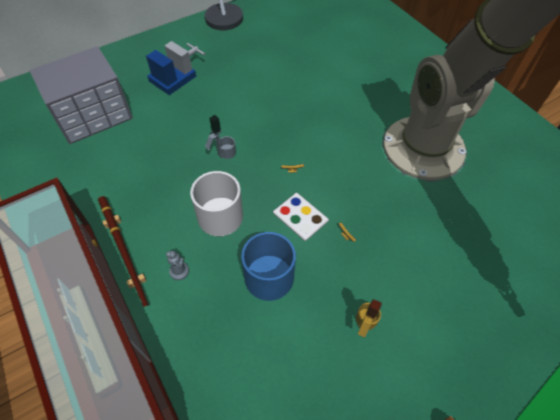

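View pics/top0.png

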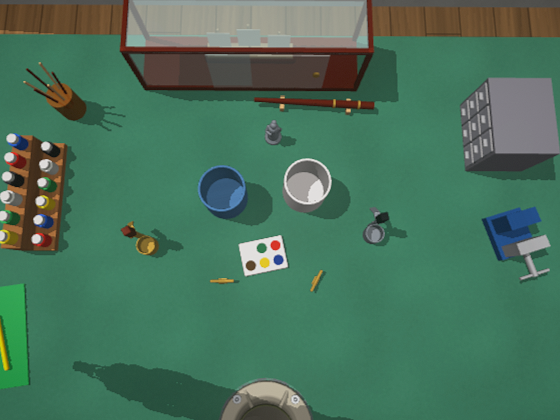

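The scene view shows the brass dipper near (368,318) with its handle top at about (374,307), the white pot rim at about (217,188), the blue pot at (269,262) and the pewter dipper at (225,145). In the top view, brass is at (147,245) with its handle at (129,230), the white rim at (307,182), the blue pot at (222,190) and pewter at (374,233). I'll enlarge these next.

```bash
python3 - <<'E'
import cv2,pickle,numpy as np
def crop(n,x,y,w,h,s):
    c=pickle.load(open(f'pics/{n}0.pkl','rb'))['color'][y:y+h,x:x+w,::-1]
    c=cv2.resize(c,None,fx=s,fy=s,interpolation=cv2.INTER_CUBIC)
    for i in range(0,w,10): cv2.putText(c,str(x+i),(i*s,8),0,.3,(255,255,255));cv2.line(c,(i*s,0),(i*s,h*s),(200,200,200) ,1) if i%20==0 else 0
    for i in range(0,h,10): cv2.putText(c,str(y+i),(0,i*s+4),0,.3,(255,255,255));cv2.line(c,(0,i*s),(w*s,i*s),(200,200,200),1) if i%20==0 else 0
    return c
a=np.hstack([crop('top',110,215,66,50,6),crop('scene',340,290,66,50,6)])
b=np.hstack([crop('top',270,150,80,64,4),crop('scene',180,165,80,75,4)[:256]])
b=cv2.copyMakeBorder(b,0,0,0,a.shape[1]-b.shape[1],0)
cv2.imwrite('pics/crop1.png',np.vstack([a,b]))
E
```

```text
(no output)
```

View pics/crop1.png

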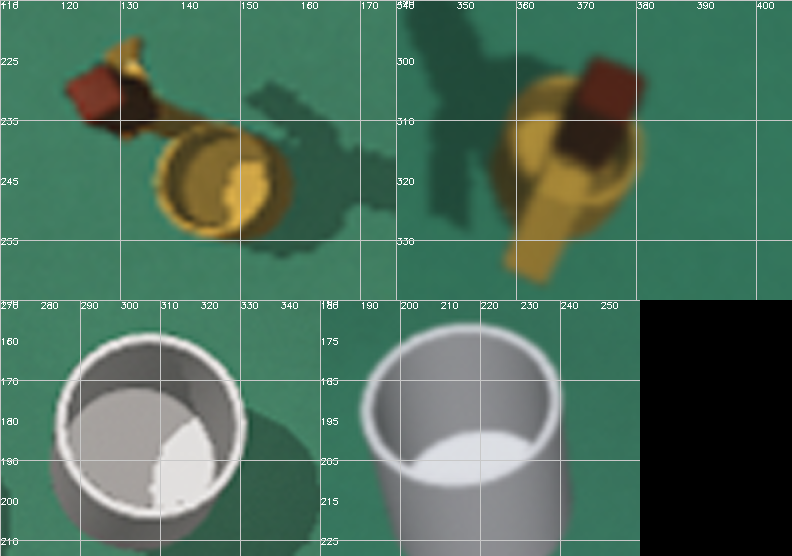

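The crop gives these pixel readings:

| Point | Top view | Scene view |
|---|---|---|
| Handle top face centre | (125.7,230.2) | (376.2,304.5) |
| Brass cup rim centre | (145.5,245.2) | (370.2,313.8) |
| White rim centre | (307.9,181.6) | (215.6,191.4) |

```bash
cat >h.py <<'E'
import pickle,numpy as np
def ray(f,u,v):
    fl=f['color'].shape[0]/2/np.tan(np.radians(f['fov_y'])/2)
    d=np.array([(u-f['cx'])/fl,(v-f['cy'])/fl,1]); d=f['attitude']@d
    return f['origin'],d/np.linalg.norm(d)
def tri(rays):
    A=0;b=0
    for o,d in rays:
        P=np.eye(3)-np.outer(d,d);A=A+P;b=b+P@o
    x=np.linalg.solve(A,b);return x,[np.linalg.norm((np.eye(3)-np.outer(d,d))@(x-o)) for o,d in rays]
def at(r,z): return r[0]+r[1]*(z-r[0][2])/r[1][2]
def load(n): return pickle.load(open(f'pics/{n}.pkl','rb'))
E
python3 - <<'E'
from h import *
t,s=load('top0'),load('scene0')
for n,a,b,z in [('handle',(125.7,230.2),(376.2,304.5),.158),('cuprim',(145.5,245.2),(370.2,313.8),.042),('pot',(307.9,181.6),(215.6,191.4),.12)]:
    ra,rb=ray(t,*a),ray(s,*b); x,e=tri([ra,rb]); print(n,x.round(4),np.round(e,4),at(ra,z).round(4),at(rb,z).round(4))
ra=ray(t,375,236);print('pewter~',at(ra,.042))
ra=ray(t,222,188);print('blue~',at(ra,.12))
E
```

```text
handle [0.4854 0.3339 0.1531] [0.0018 0.0018] [0.486  0.3309 0.158 ] [0.486  0.3361 0.158 ]
cuprim [0.4613 0.3208 0.0317] [0.0018 0.0018] [0.4615 0.3164 0.042 ] [0.4638 0.3239 0.042 ]
pot [ 0.6178 -0.106   0.1088] [0.0015 0.0015] [ 0.6161 -0.1058  0.12  ] [ 0.6194 -0.0971  0.12  ]
pewter~ [ 0.48845066 -0.28949228  0.042     ]
blue~ [0.59854669 0.1098338  0.12      ]
```

Units first: shifts go in shares of 25 cm and turns go in shares of pi rad. So -0.053 m / 0.25 = -0.212, -0.024 m / 0.25 = -0.096.

Request:
move_tool --offsets '[{"d":[-0.212,-0.096,-0.04],"jaw":1},{"d":[-0.212,-0.096,-0.04],"jaw":1},{"d":[-0.212,-0.096,-0.04],"jaw":1},{"d":[-0.212,-0.096,-0.04],"jaw":1},{"d":[-0.212,-0.096,-0.04],"jaw":1}]'

```text
time_s: 0.72
position: [0.3977, 0.4082, 0.2813]
tool_rot: [[-0.959, 0.282, -0.0], [0.282, 0.959, -0.0], [0.0, -0.0, -1.0]]
ft_force: [0.9, 0.6, -0.7]
opening: 1.0
finger_force: 0.0
```

Request:
move_tool --offsets '[{"d":[-0.14,-0.06,0],"spin":0.0318,"jaw":1},{"spin":0.0541,"jaw":1},{"spin":0.0541,"jaw":1},{"spin":0.0541,"jaw":1},{"spin":0.0541,"jaw":1}]'

```text
time_s: 1.35
position: [0.4258, 0.3854, 0.2807]
tool_rot: [[-0.479, 0.878, -0.001], [0.878, 0.479, -0.001], [-0.0, -0.001, -1.0]]
ft_force: [-0.2, -0.1, 0.1]
opening: 1.0
finger_force: 0.0
```

```bash
python3 - <<'E'
from station import arm
import cv2,pickle
o=arm.get_obs();f=arm.grab_frame('wrist')
print(o['time_s'],o['position'],o['tool_rot'].round(3),o['q'].round(2),f['T_tool_cam'].round(4),f['fov_y'],f['cx'],f['cy'])
pickle.dump((o,f),open('pics/w1.pkl','wb'));cv2.imwrite('pics/w1.png',f['color'][:,:,::-1])
E
```

```text
1.35 [0.42575852 0.38535497 0.28073532] [[-0.479  0.878 -0.001]
 [ 0.878  0.479 -0.001]
 [-0.    -0.001 -1.   ]] [-1.01  0.26  0.28  1.44 -0.07  1.46 -0.23] [[ 2.000e-04 -9.643e-01 -2.650e-01  6.650e-02]
 [ 1.000e+00  3.000e-04 -3.000e-04 -6.000e-04]
 [ 3.000e-04 -2.650e-01  9.643e-01 -1.428e-01]
 [ 0.000e+00  0.000e+00  0.000e+00  1.000e+00]] 61.48027142379636 279.60184918640726 208.98922930813
```

View pics/w1.png

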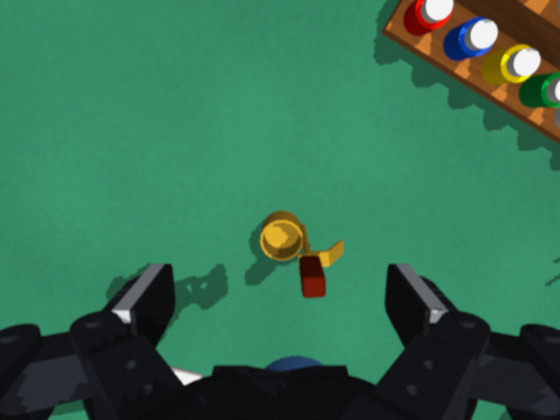

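The wrist view shows the handle's top face centred near (313,285), the cup rim near (281,241) and the hook leg at (333,252). I'll triangulate with the fixed cameras.

```bash
cat >>h.py <<'E'
def wcam(o,f):
    T=f['T_tool_cam'];R=np.array(o['tool_rot']);g=dict(f)
    g['origin']=np.array(o['position'])+R@T[:3,3];g['attitude']=R@T[:3,:3];return g
E
python3 - <<'E'
from h import *
import cv2
o,f=load('w1');w=wcam(o,f);t,s=load('top0'),load('scene0')
for n,a,z,tt,ss in [('handle',(313,286),.158,(125.7,230.2),(376.2,304.5)),('rim',(281,241),.042,(145.5,245.2),(370.2,313.8))]:
    r=ray(w,*a);print(n,at(r,z),tri([r,ray(t,*tt)]),tri([r,ray(t,*tt),ray(s,*ss)]))
c=f['color'][190:320,230:370,::-1];c=cv2.resize(c,None,fx=5,fy=4.6,interpolation=3) if 0 else cv2.resize(c,None,fx=4,fy=4,interpolation=3)
cv2.imwrite('pics/w1c.png',c)
E
```

```text
handle [0.48420472 0.33435685 0.158     ] (array([0.48623106, 0.33243477, 0.15316898]), [np.float64(0.0003704664124912639), np.float64(0.0003704664124912001)]) (array([0.4854593 , 0.33352218, 0.15421847]), [np.float64(0.0006680380300112313), np.float64(0.0016276800111909367), np.float64(0.00209486856457143)])
rim [0.46298609 0.3184139  0.042     ] (array([0.46264579, 0.3174102 , 0.03918387]), [np.float64(0.0008485089770994013), np.float64(0.000848508977099348)]) (array([0.46253436, 0.31938059, 0.03745194]), [np.float64(0.002595356981122705), np.float64(0.0016295399926240643), np.float64(0.0036982461063867623)])
```

View pics/w1c.png

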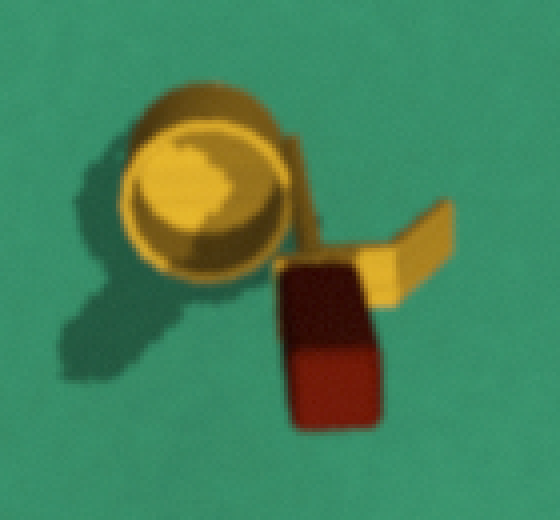

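In the tool's units: -0.037 m / 0.25 = -0.148, 0.03 m / 0.25 = 0.12.

Request:
move_tool --offsets '[{"d":[-0.148,0.054,0],"jaw":1},{"d":[-0.148,0.054,0],"jaw":1},{"jaw":1},{"d":[0,0,0.12],"jaw":1},{"jaw":1}]'

```text
time_s: 2.02
position: [0.4835, 0.3338, 0.2488]
tool_rot: [[-0.486, 0.874, -0.004], [0.874, 0.486, -0.003], [-0.0, -0.005, -1.0]]
ft_force: [-0.2, -0.4, -0.2]
opening: 0.998
finger_force: 0.0
```

```bash
python3 - <<'E'
from station import arm
from h import *
import cv2
o=arm.get_obs();f=arm.grab_frame('wrist');pickle.dump((o,f),open('pics/w2.pkl','wb'))
print(o['position'],o['tool_rot'].round(3));cv2.imwrite('pics/w2.png',f['color'][:,:,::-1])
R=o['tool_rot'];print(R.T@(np.array([.485,.333,.118])-o['position']))
E
```

```text
[0.48351767 0.33383241 0.24883364] [[-0.486  0.874 -0.004]
 [ 0.874  0.486 -0.003]
 [-0.    -0.005 -1.   ]]
[-0.0013992   0.00157241  0.13082775]
```

View pics/w2.png

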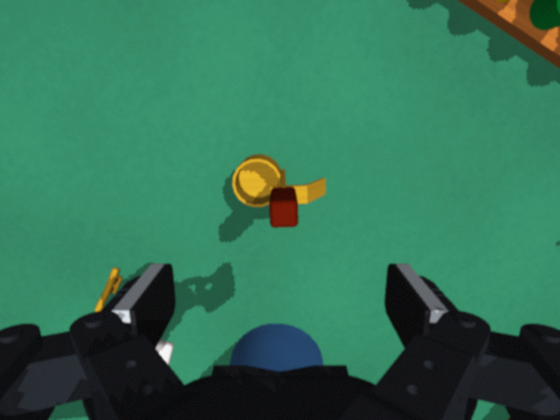

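The handle top face is centred at about (284,214) and the cup rim at (259,183). I'll check this against w1 before descending.

```bash
python3 - <<'E'
from h import *
w1=wcam(*load('w1'));w2=wcam(*load('w2'));t=load('top0')
for n,a,b,c,z in[('handle',(313.7,287),(284.3,213.5),(125.7,230.2),.158),('rim',(281.5,240.2),(259,183),(145.5,245.2),.042)]:
    r1,r2=ray(w1,*a),ray(w2,*b)
    print(n,tri([r1,r2]),tri([r1,r2,ray(t,*c)]),at(r1,z),at(r2,z))
E
```

```text
handle (array([0.48584764, 0.33343339, 0.15650363]), [np.float64(0.00026023393881160177), np.float64(0.0002602339388116124)]) (array([0.48651166, 0.3324838 , 0.15375809]), [np.float64(0.00037186435689015275), np.float64(0.00046540217253650246), np.float64(0.00012110083523737525)]) [0.48517355 0.3338425  0.158     ] [0.48578872 0.33401023 0.158     ]
rim (array([0.46457151, 0.3188042 , 0.03709723]), [np.float64(0.0010650664690348653), np.float64(0.001065066469034856)]) (array([0.46385527, 0.31842523, 0.03571104]), [np.float64(0.0009148712011798393), np.float64(0.0017157967888034428), np.float64(0.001719540882565308)]) [0.46302094 0.31954666 0.042     ] [0.46505466 0.32064005 0.042     ]
```

In the tool's units: 0.035 m / 0.25 = 0.14, 0.0018 m / 0.25 = 0.0072.

Request:
move_tool --offsets '[{"d":[-0.0052,0.0072,0.14],"jaw":1},{"d":[0,0,0.14],"jaw":1},{"d":[0,0,0.14],"jaw":1},{"d":[0,0,0.104],"jaw":1},{"jaw":1}]'

```text
time_s: 2.7
position: [0.4865, 0.3336, 0.1194]
tool_rot: [[-0.485, 0.874, -0.002], [0.874, 0.485, -0.002], [-0.0, -0.003, -1.0]]
ft_force: [-0.2, 0.4, -0.2]
opening: 0.996
finger_force: 0.0
```

Request:
move_tool --offsets '[{"jaw":0},{"jaw":0},{"jaw":0},{"jaw":0},{"jaw":0}]'

```text
time_s: 3.32
position: [0.4878, 0.3337, 0.1212]
tool_rot: [[-0.484, 0.875, 0.0], [0.875, 0.484, 0.001], [0.0, 0.001, -1.0]]
ft_force: [-1.2, 0.2, 5.0]
opening: 0.224
finger_force: 58.7
```

In the tool's units: -0.05 m / 0.25 = -0.2, -0.04 m / 0.25 = -0.16.

Request:
move_tool --offsets '[{"d":[0,0,-0.08],"jaw":0},{"d":[0,0,-0.16],"jaw":0},{"d":[0,0,-0.2],"jaw":0},{"d":[0,0,-0.2],"jaw":0},{"jaw":0}]'

```text
time_s: 3.95
position: [0.4893, 0.3344, 0.285]
tool_rot: [[-0.484, 0.875, 0.006], [0.875, 0.484, 0.005], [0.001, 0.008, -1.0]]
ft_force: [-0.4, 0.2, -2.1]
opening: 0.228
finger_force: 58.9
```

Request:
move_tool --offsets '[{"d":[-0.12,-0.064,0],"jaw":0},{"d":[-0.18,-0.1,0],"jaw":0},{"d":[-0.18,-0.1,0],"jaw":0},{"d":[-0.18,-0.1,0],"jaw":0},{"d":[-0.18,-0.1,0],"jaw":0}]'

```text
time_s: 4.58
position: [0.4869, 0.0919, 0.279]
tool_rot: [[-0.484, 0.875, -0.002], [0.875, 0.484, -0.0], [0.0, -0.002, -1.0]]
ft_force: [1.0, -0.3, -1.6]
opening: 0.227
finger_force: 59.2
```

Request:
move_tool --offsets '[{"d":[-0.18,-0.1,0],"jaw":0},{"d":[-0.16,-0.088,0],"spin":0.0477,"jaw":0},{"spin":0.0573,"jaw":0},{"spin":0.0573,"jaw":0},{"spin":0.0446,"jaw":0}]'

```text
time_s: 5.2
position: [0.487, -0.0036, 0.279]
tool_rot: [[0.15, 0.989, -0.002], [0.989, -0.15, -0.0], [-0.001, -0.002, -1.0]]
ft_force: [-0.8, -0.8, -2.6]
opening: 0.225
finger_force: 59.3
```

Request:
move_tool --offsets '[{"jaw":0},{"jaw":0}]'

```text
time_s: 5.45
position: [0.4874, -0.0034, 0.2797]
tool_rot: [[0.141, 0.99, -0.001], [0.99, -0.141, -0.0], [-0.0, -0.001, -1.0]]
ft_force: [-0.0, 0.1, -1.7]
opening: 0.229
finger_force: 59.2
```

```bash
python3 - <<'E'
from station import arm
from h import *
import cv2
o=arm.get_obs();f=arm.grab_frame('wrist');pickle.dump((o,f),open('pics/w3.pkl','wb'))
cv2.imwrite('pics/w3.png',f['color'][:,:,::-1]);print(o['q'].round(2))
E
```

```text
[-0.6   0.06  0.57  1.67 -0.03  1.42 -0.17]
```

View pics/w3.png

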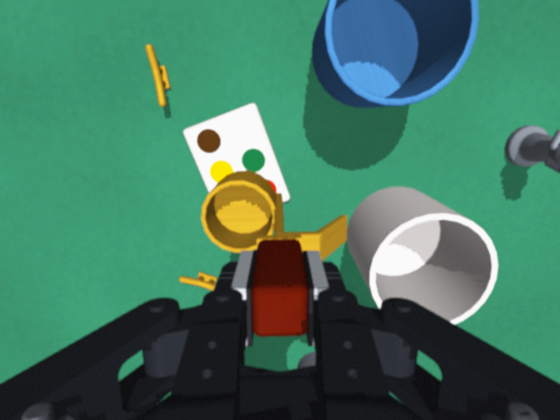

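The dipper is held straight, with the handle between the pads and the hook leg ending near (347,220). The white rim's outer edge runs through about (369,275), (440,213) and (498,268). I'll enlarge it once more and fit a circle.

```bash
python3 - <<'E'
from h import *
import cv2
o,f=load('w3');w=wcam(o,f)
# white rim: bright unsaturated pixels -> ellipse of largest contour's hull
im=f['color'];hsv=cv2.cvtColor(im,cv2.COLOR_RGB2HSV)
m=((hsv[...,2]>205)&(hsv[...,1]<25)).astype(np.uint8);m[:,:365]=0;m[:200]=0
pts=np.array([(u,v) for v,u in np.argwhere(m)])
h=cv2.convexHull(pts.astype(np.int32))[:,0].astype(float)
P=np.array([at(ray(w,*p),.12)[:2] for p in h]);
from scipy.optimize import least_squares
r=least_squares(lambda q:np.hypot(*(P-q[:2]).T)-q[2],[.617,-.105,.06],loss='soft_l1',f_scale=.001)
print(len(h),r.x,np.abs(r.fun).max(),h.min(0),h.max(0))
# hook bridge/leg corner and tool relation
for p in [(433.5,271)]: print(at(ray(w,*p),.12))
c=cv2.resize(im[190:340,200:510,::-1],None,fx=2.5,fy=2.5,interpolation=3)
for p in h: cv2.circle(c,(int((p[0]-200+.5)*2.5),int((p[1]-190+.5)*2.5)),2,(0,0,255),-1)
cv2.imwrite('pics/w3c.png',c)
E
```

```text
45 [ 0.61759559 -0.10267083  0.05936812] 0.0011161762741030215 [370. 213.] [497. 323.]
[ 0.6182521  -0.09982822  0.12      ]
```

View pics/w3c.png

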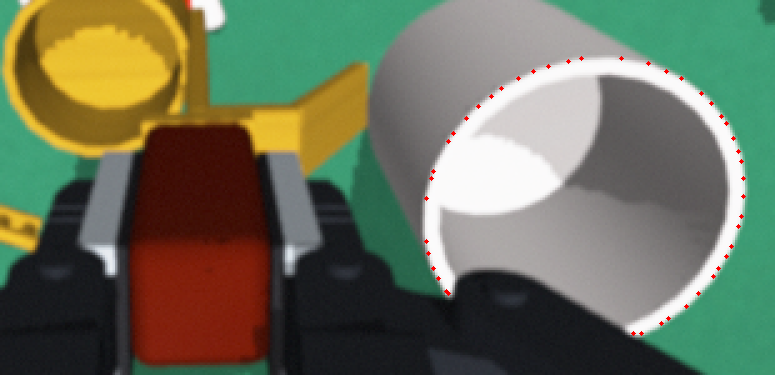

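In the tool's units: -0.04 m / 0.25 = -0.16, 0.0382 m / 0.25 = 0.1528.

Request:
move_tool --offsets '[{"d":[-0.16,0.1528,0],"jaw":0},{"d":[-0.16,0.1528,0],"jaw":0},{"jaw":0},{"jaw":0}]'

```text
time_s: 6.0
position: [0.5516, -0.0934, 0.2798]
tool_rot: [[0.144, 0.99, -0.001], [0.99, -0.144, -0.0], [-0.0, -0.001, -1.0]]
ft_force: [-0.0, 0.9, -2.1]
opening: 0.226
finger_force: 60.0
```

```bash
python3 - <<'E'
from station import arm
from h import *
import cv2
from scipy.optimize import least_squares
o=arm.get_obs();f=arm.grab_frame('wrist');pickle.dump((o,f),open('pics/w4.pkl','wb'))
def hull(name,ulo):
    o,f=load(name);im=f['color'];hsv=cv2.cvtColor(im,cv2.COLOR_RGB2HSV)
    m=((hsv[...,2]>205)&(hsv[...,1]<25)).astype(np.uint8)
    n,l,st,_=cv2.connectedComponentsWithStats(m);m[:,:ulo]=0
    n,l,st,_=cv2.connectedComponentsWithStats(m);k=1+st[1:,4].argmax()
    pts=np.argwhere(l==k)[:,::-1].astype(np.int32)
    return wcam(o,f),cv2.convexHull(pts)[:,0].astype(float),st[k]
w3,h3,s3=hull('w3',365);w4,h4,s4=hull('w4',300);print(s3,s4)
for z in(.115,.12):
  for w,h in((w3,h3),(w4,h4)):
    P=np.array([at(ray(w,*p),z)[:2] for p in h])
    r=least_squares(lambda q:np.hypot(*(P-q[:2]).T)-q[2],[.617,-.105,.06],loss='soft_l1',f_scale=.001);print(z,r.x,np.abs(r.fun).max())
im=f['color'][:,:,::-1].copy();cv2.imwrite('pics/w4.png',im)
E
```

```text
[ 370  213  128  111 3966] [ 300  121  125  133 1929]
0.115 [ 0.61959415 -0.10539695  0.06034969] 0.0011351932409866122
0.115 [ 0.6186766  -0.10423134  0.06029612] 0.006309954201344767
0.12 [ 0.61759559 -0.10267083  0.05936812] 0.0011161762741030215
0.12 [ 0.61774221 -0.10298945  0.05931486] 0.006205028868429295
```

View pics/w4.png

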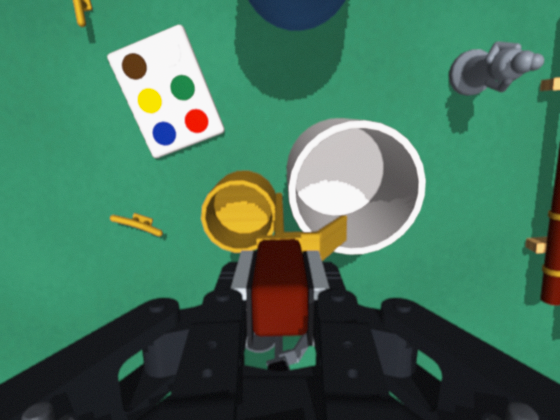

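The rim centre is (0.6177,-0.1028) in both views at z 0.12, so the height agrees. The hook leg spans the near wall at about (330,235), so it's lined up. Descending.

In the tool's units: 0.03 m / 0.25 = 0.12, 0.025 m / 0.25 = 0.1.

Request:
move_tool --offsets '[{"d":[0,0,0.12],"jaw":0},{"d":[0,0,0.12],"jaw":0},{"d":[0,0,0.1],"jaw":0},{"d":[0,0,0.08],"jaw":0},{"d":[0,0,0.06],"jaw":0}]'

```text
time_s: 6.68
position: [0.5514, -0.092, 0.1597]
tool_rot: [[0.142, 0.99, -0.0], [0.99, -0.142, 0.001], [0.001, -0.0, -1.0]]
ft_force: [0.2, -0.0, -1.1]
opening: 0.228
finger_force: 59.9
```

Request:
move_tool --offsets '[{"d":[0,0,0.024],"jaw":0},{"d":[0,0,0.008],"jaw":0},{"jaw":0}]'

```text
time_s: 7.05
position: [0.552, -0.0936, 0.1528]
tool_rot: [[0.144, 0.99, 0.001], [0.99, -0.144, -0.0], [0.0, 0.001, -1.0]]
ft_force: [-0.2, 0.1, -2.0]
opening: 0.23
finger_force: 59.9
```

In the tool's units: 0.002 m / 0.25 = 0.008.

Request:
move_tool --offsets '[{"d":[0,0,0.008],"jaw":0},{"d":[0,0,0.008],"jaw":0},{"jaw":0}]'

```text
time_s: 7.42
position: [0.5516, -0.0936, 0.1481]
tool_rot: [[0.144, 0.99, -0.0], [0.99, -0.144, -0.0], [-0.0, -0.0, -1.0]]
ft_force: [0.6, 0.6, -1.3]
opening: 0.232
finger_force: 59.9
```

```bash
python3 - <<'E'
from station import arm
import cv2,pickle,numpy as np
f=arm.grab_frame('scene');pickle.dump(f,open('pics/scene1.pkl','wb'))
g=arm.grab_frame('wrist')
a=cv2.resize(f['color'][120:270,150:340,::-1],None,fx=2,fy=2,interpolation=3)
b=cv2.resize(g['color'][100:300,180:390,::-1],None,fx=1.9,fy=1.5) if 0 else cv2.resize(g['color'][100:300,180:390,::-1],None,fx=1.5,fy=1.5)
cv2.imwrite('pics/hang.png',np.hstack([a,b]))
E
```

```text
(no output)
```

View pics/hang.png

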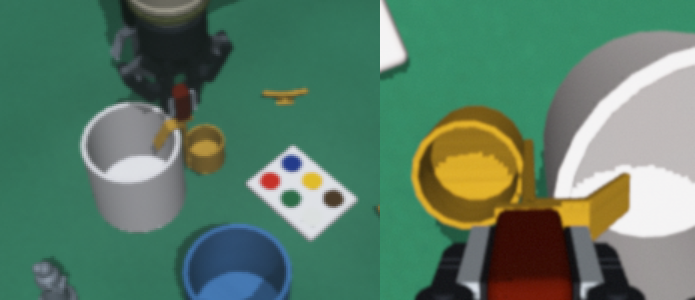

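In the scene crop the leg is inside the wall at (165,135) and the cup is outside at (205,145). The wrist crop shows the bridge crossing the rim at about (560,215). I'll lower it gently to contact.

In the tool's units: 0.001 m / 0.25 = 0.004.

Request:
move_tool --offsets '[{"d":[0,0,0.004],"jaw":0},{"d":[0,0,0.004],"jaw":0},{"jaw":0}]'

```text
time_s: 7.9
position: [0.5517, -0.0936, 0.1463]
tool_rot: [[0.144, 0.99, 0.0], [0.99, -0.144, -0.0], [-0.0, 0.0, -1.0]]
ft_force: [0.1, 0.1, -0.9]
opening: 0.223
finger_force: 60.1
```

Request:
move_tool --offsets '[{"d":[0,0,0.004],"jaw":0},{"jaw":0}]'

```text
time_s: 8.15
position: [0.5518, -0.0937, 0.1462]
tool_rot: [[0.145, 0.99, 0.001], [0.99, -0.145, 0.0], [0.001, 0.0, -1.0]]
ft_force: [-3.4, 0.3, 6.7]
opening: 0.225
finger_force: 61.2
```

Contact reached with the hook on the rim. Opening, then retreating straight up.

Request:
move_tool --offsets '[{"jaw":0.35},{"jaw":0.5},{"jaw":0.7},{"jaw":1},{"jaw":1}]'

```text
time_s: 8.78
position: [0.5517, -0.0936, 0.1452]
tool_rot: [[0.144, 0.99, -0.0], [0.99, -0.144, -0.0], [-0.0, -0.0, -1.0]]
ft_force: [-0.6, -0.3, 0.2]
opening: 0.994
finger_force: 0.0
```

Request:
move_tool --offsets '[{"d":[0,0,-0.08],"jaw":1},{"d":[0,0,-0.16],"jaw":1},{"d":[0,0,-0.2],"jaw":1},{"d":[0,0,-0.2],"jaw":1},{"jaw":1}]'

```text
time_s: 9.4
position: [0.5534, -0.0944, 0.3096]
tool_rot: [[0.145, 0.989, 0.007], [0.989, -0.145, -0.0], [0.001, 0.007, -1.0]]
ft_force: [-0.3, -0.2, -0.7]
opening: 1.003
finger_force: 0.0
```

Request:
move_tool --offsets '[{"d":[0,-0.12,0],"jaw":1},{"jaw":1},{"jaw":1},{"jaw":1},{"jaw":1}]'

```text
time_s: 10.02
position: [0.5223, -0.0894, 0.305]
tool_rot: [[0.145, 0.989, -0.001], [0.989, -0.145, -0.001], [-0.001, -0.0, -1.0]]
ft_force: [-0.5, 1.5, -1.1]
opening: 1.004
finger_force: 0.0
```

```bash
python3 - <<'E'
from station import arm
import cv2,numpy as np
f=arm.grab_frame('scene');g=arm.grab_frame('wrist')
for i in range(6): k=arm.grab_frame('wrist')
print('motion',np.abs(k['color'].astype(int)-g['color']).max(), arm.get_obs()['time_s'])
a=cv2.resize(f['color'][110:260,150:340,::-1],None,fx=2,fy=2,interpolation=3)
b=cv2.resize(k['color'][60:360,150:550,::-1],None,fx=1,fy=1)
cv2.imwrite('pics/final.png',np.hstack([a,b]))
E
```

```text
motion 73 10.425
```

View pics/final.png

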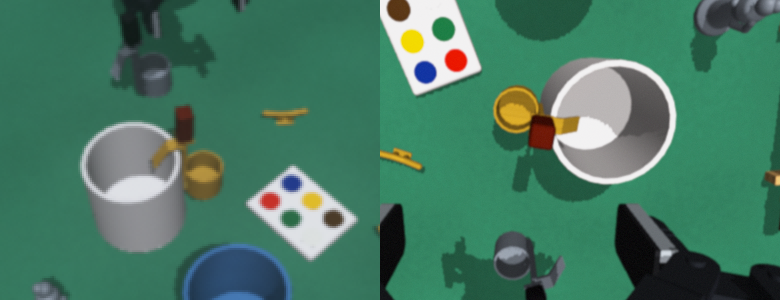

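The dipper hangs on the rim by its hook with the cup outside, around (517,108) in the wrist crop. The pot is upright and the pewter dipper is standing. I'll let it settle, check for stillness and hand in.

Request:
move_tool --offsets '[{"jaw":1},{"jaw":1},{"jaw":1},{"jaw":1},{"jaw":1}]' --quiet true

```text
ok
```

Request:
move_tool --offsets '[{"jaw":1},{"jaw":1},{"jaw":1},{"jaw":1},{"jaw":1}]'

```text
time_s: 11.68
position: [0.522, -0.0893, 0.3053]
tool_rot: [[0.144, 0.99, -0.0], [0.99, -0.144, -0.0], [-0.0, -0.0, -1.0]]
ft_force: [-0.3, -0.5, -0.3]
opening: 1.005
finger_force: 0.0
```

```bash
python3 - <<'E'
from station import arm
import numpy as np,cv2
a=[cv2.GaussianBlur(arm.grab_frame('scene')['color'],(5,5),0).astype(int) for _ in range(10)]
r=(slice(110,260),slice(220,270))
d=lambda x,y:(np.abs(x[r]-y[r]).max(),np.abs(x[r]-y[r]).mean())
print(d(a[0],a[1]),d(a[0],a[9]))
if d(a[0],a[9])[0]<d(a[0],a[1])[0]+8: print(arm.job_done())
E
```

```text
(np.int64(1), np.float64(0.14706666666666668)) (np.int64(1), np.float64(0.14982222222222222))
the job is handed in; nothing more can be done
None
```

The brass dipper hangs still by its hook on the white pot's rim, cup outside and off the cabinet top; the pot is upright, the pewter dipper is still standing, and the job was handed in at about 12 s (no verdict was returned).

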